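# Offer a hinge leaf up to the jamb and hold it for the pin

### The job

Empty the grey catch tray of its two hinge leaves. First lay the leaf with two knuckles flat in the shallow cardboard tray (lay it in, do not drop it). Then bring the leaf with the single knuckle to the timber jamb block, set its knuckle into the gap between the two knuckles of the leaf screwed on there, with the leaf level and the holes in line so that the pin could be slid through, and finish holding it there in the gripper: keep hold, do not let go or lean it on the jamb, and leave the other things on the bench where they are.

Things in the scene. Friction and masses are not known exactly. Their poses are not given: they have to be found in the camera images.
- leaf_single: Loose steel hinge leaf with ONE knuckle, 103 (x) x 56 (y) x 26 mm, about 0.34 kg, flat in the catch tray. Origin: underside, middle of the leaf, near its centre of mass; z up. Plate 8 mm thick from x = -51.5 to +20.5 mm; knuckle, a tube along y (26 mm outside, 16 mm bore, 26 mm long, at y = 0), axis at x = +38.5, z = +13 mm. Grasp it across the 56 mm width near the origin.
- leaf_single_bore (a point): Centre of the single knuckle's bore, on the hinge axis (x = +38.5, z = +13 mm in the leaf's frame); axes as the leaf's, y along the bore.
- leaf_pair: Loose steel hinge leaf with TWO knuckles at the corners of one end (each 12 mm long, 32 mm gap between them); otherwise the same size, frame, mass and grasp as the single-knuckle leaf, flat in the same tray (which leaf is on which side changes).
- catch_tray: Grey steel tray, fixed, 221 (x) x 281 (y) mm, walls up to 29 mm high and 5 mm thick, floor 3 mm thick. Origin: centre of its underside. The two leaves lie side by side in it, about 62 mm either side of the middle along y, knuckles towards the tray's +x, turned up to 0.2 rad.
- card_tray: Shallow cardboard tray, fixed, 138 (x) x 185 (y) mm, walls 20 mm high and 3 mm thick, floor 3 mm thick, empty. Origin: centre of its underside.
- jamb: Timber jamb block, fixed: 80 (x) x 90 (y) x 100 mm high, front face 20 mm behind the hinge axis. A two-knuckle leaf like the loose one is screwed flat on its top (plate underside at z = 100 mm), knuckles overhanging the front (-x), free air below; a pin stands 26 mm proud at the back. Origin: on the bench below the hinge axis, midway between the knuckles; x points into the block, y along the axis.
- jamb_bore (a point): Point on the jamb's hinge axis midway between its two knuckles, 113 mm above the bench; axes as the jamb's. The gap is 32 mm (3 mm clear each side of the single knuckle), open above, below and in front. The single leaf's bore centre belongs here, its x and y axes along the jamb's, its plate out to the front, level.
- driver: Bystander: orange-handled screwdriver, 181 mm long, lying on the bench near the front edge; leave alone.
- spool: Bystander: solder spool, 54 mm across, 37 mm high, near the front edge; leave alone.
- tape_rule: Bystander: yellow tape measure, 31 x 70 x 62 mm, on the bench behind the cardboard tray; leave alone.

How it is judged (in metres and radians):
On the way, in this order (a step that is already met when the one before it is completed fails the run):
1. the two-knuckle leaf lies flat and released in the cardboard tray (x of leaf_pair in the frame of card_tray between -0.055 and 0.055 m and y of leaf_pair in the frame of card_tray between -0.08 and 0.08 m and z of leaf_pair in the frame of card_tray below 0.012 m and angle between leaf_pair's own z axis and vertical below 0.1 rad and linear speed of leaf_pair below 0.03 m/s and contact force between the fingers and leaf_pair below 0.2 N), for 0.2 s.
2. the single-knuckle leaf is held in the gap with its bore in line with the jamb's (x of leaf_single_bore in the frame of jamb_bore between -0.004 and 0.004 m and z of leaf_single_bore in the frame of jamb_bore between -0.004 and 0.004 m and y of leaf_single_bore in the frame of jamb_bore between -0.004 and 0.004 m and angle between the y axis of leaf_single_bore and the y axis of jamb_bore, either way round below 0.08 rad and angle between leaf_single's own z axis and vertical below 0.12 rad and contact force between the fingers and leaf_single above 1 N and contact force between leaf_single and jamb below 5 N and linear speed of leaf_single below 0.03 m/s), for 0.2 s.
At the end, for the whole second after the job is handed in: Two-knuckle leaf flat and released on the card tray's floor; single-knuckle leaf still in the fingers, bore centre within 4 mm of the jamb's in each direction, bores parallel within 0.08 rad, leaf level within 0.12 rad, pressing on the jamb with under 5 N (all of step 1 and all of step 2); the arm keeps its last pose, push and grip.
It fails at once if a leaf is dropped or thrown (moves faster than 0.7 m/s with no finger on it) ((linear speed of leaf_single above 0.7 m/s and contact force between the fingers and leaf_single below 0.05 N) or (linear speed of leaf_pair above 0.7 m/s and contact force between the fingers and leaf_pair below 0.05 N)).
It fails at once if the screwdriver, the spool or the tape measure is moved more than 30 mm (distance of any of driver, spool, tape_rule from where it was at the start of the episode above 0.03 m).
It also fails if it takes over 72 s, if anything falls off the work surface, if the arm or the gripper's body presses on something with over 40 N, if the wrist force passes 120 N, or if a joint passes its speed limit or range.

### The arm

A 6-joint arm with a two-finger parallel gripper is mounted at the origin on a cart in front of the work surface, level with it; the furniture and walls round the work are solid. World frame = base frame: x ahead of the robot, y to its left, z up, the work surface at z = 0. Lengths are in m, angles in degrees, forces in N, time in s.
With the tool pointing down it reaches from about 0.25 to 0.725 m from the base axis. Payload 9.7 kg.
Tool frame: the origin (TCP) lies on the centre line of the jaws, within the pads' length; the fingertips stand 14 mm ahead of it and the grasp point (between the pads) lies 5 mm behind it; z points along the fingers, y is the line along which they close (so a half turn about z gives the same grasp; the last joint's range is limited). The gripper opens to 85 mm and grips with 20 to 120 N. Pads are 22 mm wide; open, the fingers measure 114 mm over their backs; the gripper's body (76 mm by 85 mm) begins 54 mm behind the grasp point. The pads swing forward as they close: fully open they stand 13 mm farther back than shut.
Start: joints at [-69.328, 4.979, 10.078, 95.1, 0, 90], TCP at [0.194, -0.515, 0.245] pointing down, gripper open.
Joint ranges: [-179.16, 179.16], [-48.56, 103.87], [-65.8, 70.77], [-126.05, 130.52], [-82.76, 87.17], [-180, 180]. Speed limits (degrees/s): [127.2, 127.2, 147.25, 180, 180, 180].

### API

Orientations are given as [roll, pitch, yaw] about the fixed x, y, z axes, in that order (R = Rz(yaw) Ry(pitch) Rx(roll)).
In Python, from workcell import bot, camera, get_calibration, ticket gives the robot as it stands. The module is installed in compiled form; this text tells all that it offers.
- The arm moves only by the tool send_rows, never from a script. Its arguments are lists of equal length, an entry for each row: "linear": the shift along the tool's x, y, z in m, a list of three; "twist": the turn, a rotation vector about the tool's x, y, z in units of 10 degrees (1.0 is 10 degrees), a list of three; "gripper": the opening in per cent of the stroke, from 0 (shut) to 100 (fully open). In form: {"linear": [[x, y, z], ...], "twist": [[wx, wy, wz], ...], "gripper": [gripper, ...]}. A call has 1 to 8 rows; each row shifts and turns the commanded pose from where the row before left it, along the tool's axes as they then stand; what a row does not reach is not made up. A row lasts 1/8 s, in which the tool goes at most 62.5 mm and 10.7 degrees, less where a joint would pass 70% of its speed; a pose out of reach is approached as far as the arm can. A call with a gripper value outside its range is refused whole. The fingers move at their own pace and stop on an object; "grip_force" is the grip in N (left out, the last holds). Time passes only in rows, so rows that do not move let the fingers close. It gives the time, the measured TCP pose, the force, the opening and the grip force at its end, in the units of the state.
- bot.get_obs(): the state, without advancing time (a new reading comes with each control period).
- camera(name): name is "side" or "top"; returns the picture (480x640x3 uint8, red, green, blue); there is no depth.
- get_calibration(name): a dict with "fx", "fy", "cx", "cy" (pixels), "origin" and "orientation" of the camera in the world. Camera axes: x right, y down, z forward; pixel columns grow to the right and rows downward; lengths in m; the calibration is good to about 2 mm. A picture is of the moment at which its call begins. get_calibration takes no time and is no camera call.
- ticket.job_done(): hands the job in; it is judged then, once.
The state is a dict: "time": time; "q": joint angles; "qd": joint speeds; "joint_efforts": joint torques, N m; "ee_pos": TCP position; "tcp_rot": TCP orientation; "wrist_force": force on the tool from outside, world axes, zero at the start; "torque": the same for the moment, N m; "opening": finger opening in m; "grasp_force": force on a finger pad.
Only numpy, scipy, OpenCV 4.12 (cv2) and the standard library are available. Lean on these libraries where they do the work, as an engineer would, in place of code of your own. Each camera call takes 0.05 s, during which the arm holds its last target. There are 200 camera calls.

## Working session

There is one attempt and no reset: what is moved stays moved. The work goes in short steps, Python scripts to look and compute and a tool call to move; the robot and the scene stay as the last step left them, time stands still between calls to the robot, and variables do not carry over. Pictures are saved under pics/ and viewed, at most 10 in all, crops included, and the job is handed in when it is done.

Besides the shell and the picture viewer there is one more tool, called after "Call:" as a command line: name --argument value ..., lists and objects as JSON in quotes. send_rows: Moves the arm, as the interface text tells. Its arguments: {"type":"object","properties":{"linear":{"type":"array"},"twist":{"type":"array"},"gripper":{"type":"array"},"grip_force":{"type":"number"}},"required":["linear","twist","gripper"]}

```bash
mkdir -p pics; python3 - <<'E'
from workcell import bot,camera,get_calibration
import cv2
for n in("top","side"):
    im=camera(n); cv2.imwrite(f"pics/{n}0.png",im[:,:,::-1]); print(n,get_calibration(n))
print(bot.get_obs())
E
```

```text
top {'fx': 562.3692706219152, 'fy': 562.3692706219152, 'cx': 317.4721241081036, 'cy': 252.30155368202082, 'origin': array([0.42291521, 0.01649059, 1.49479673]), 'orientation': array([-177.03134056,    1.21931609,  -91.16524414])}
side {'fx': 540.9908853083182, 'fy': 540.9908853083182, 'cx': 314.2663938972872, 'cy': 239.6215878628148, 'origin': array([0.23982828, 1.09679926, 1.03985431]), 'orientation': array([-1.30370295e+02, -5.06673394e-02, -1.65648183e+02])}
{'time': 0.1, 'q': array([-6.93265230e+01,  5.00819210e+00,  1.00373389e+01,  9.50991376e+01,
        7.53524799e-04,  8.99999833e+01]), 'qd': array([ 0.04154824, -0.01729647,  0.08157088,  0.03177927, -0.07778828,
       -0.02169933]), 'joint_efforts': array([ 8.55846133e-05, -5.21559155e+01,  4.65654802e+01,  1.59850053e-02,
       -3.37974973e-05,  2.92357562e-06]), 'ee_pos': array([ 0.19410739, -0.51440024,  0.24463679]), 'tcp_rot': array([-1.79930009e+02, -7.53544631e-04,  2.06734928e+01]), 'wrist_force': array([ 0.04335436, -0.4034442 ,  0.02703114]), 'torque': array([0.02567344, 0.02369216, 0.06652242]), 'grasp_force': 0.0, 'opening': 0.08522407540279688}
```

View pics/top0.png

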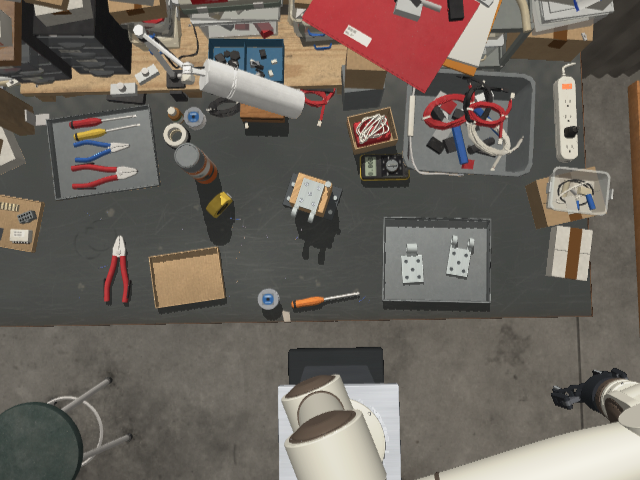

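View pics/side0.png

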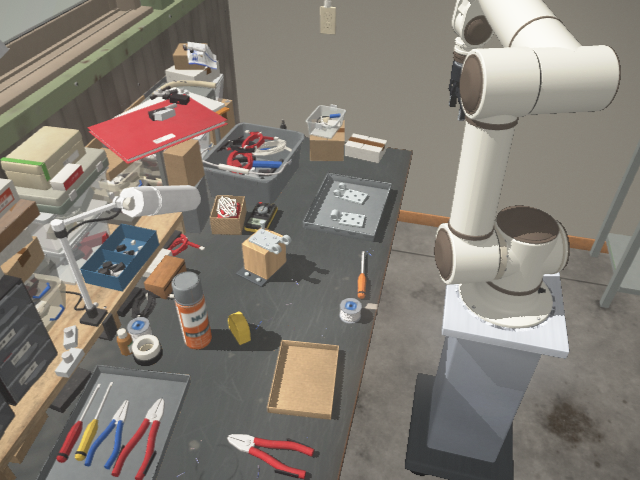

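The top view shows the single-knuckle leaf at about (412,265), the two-knuckle leaf at (460,258), the card tray at (187,278) and the jamb at (312,195) with its knuckles towards the robot. The side view agrees. Next I'll zoom in on these.

```bash
python3 - <<'E'
import cv2,numpy as np
t=cv2.imread("pics/top0.png"); s=cv2.imread("pics/side0.png")
c=lambda im,x,y,w,h,k:cv2.resize(im[y:y+h,x:x+w],None,fx=k,fy=k,interpolation=cv2.INTER_CUBIC)
a=c(t,385,225,100,75,4); b=c(t,275,160,80,60,5)
d=c(s,310,170,80,60,5); e=c(s,230,220,80,60,5)
cv2.imwrite("pics/zoom.png",np.vstack([np.hstack([a,b]),np.hstack([d,e])]))
E
```

```text
(no output)
```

View pics/zoom.png

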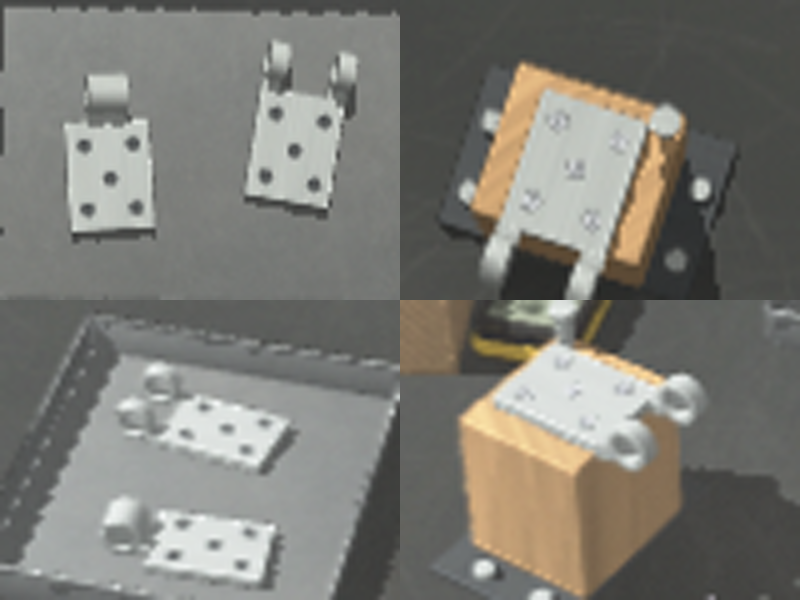

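The zoom shows the plates and holes clearly: the plates are bright and low in saturation, the single leaf is turned slightly, and the jamb is yawed about -20°. Now I'll measure the plates by mask and ray casting.

```bash
cat > h.py <<'E'
import cv2,numpy as np
from scipy.spatial.transform import Rotation as R
from workcell import bot,camera,get_calibration
def cast(n,px,z):
    c=get_calibration(n); px=np.atleast_2d(px).astype(float)
    d=np.c_[(px[:,0]-c["cx"])/c["fx"],(px[:,1]-c["cy"])/c["fy"],np.ones(len(px))]
    d=d@R.from_euler("xyz",c["orientation"],degrees=True).as_matrix().T
    o=c["origin"]; return (o+d*((z-o[2])/d[:,2])[:,None])[:,:2]
def proj(n,p):
    c=get_calibration(n); q=R.from_euler("xyz",c["orientation"],degrees=True).inv().apply(np.asarray(p)-c["origin"])
    return np.array([c["fx"]*q[...,0]/q[...,2]+c["cx"],c["fy"]*q[...,1]/q[...,2]+c["cy"]]).T
def plate(im,roi,z,vmin,k=9,smax=50,f=4,n="top"):
    x,y,w,h=roi; u=cv2.resize(im[y:y+h,x:x+w],None,fx=f,fy=f,interpolation=cv2.INTER_CUBIC)
    hsv=cv2.cvtColor(u,cv2.COLOR_RGB2HSV); m=((hsv[...,2]>vmin)&(hsv[...,1]<smax)).astype(np.uint8)
    cs,_=cv2.findContours(m,cv2.RETR_EXTERNAL,cv2.CHAIN_APPROX_NONE)
    full=np.zeros_like(m); cv2.drawContours(full,[max(cs,key=cv2.contourArea)],-1,1,-1)
    o=cv2.morphologyEx(full,cv2.MORPH_OPEN,np.ones((k*f,k*f),np.uint8) if k>0 else np.ones((1,1),np.uint8))
    cs,_=cv2.findContours(o,cv2.RETR_EXTERNAL,cv2.CHAIN_APPROX_NONE); c=max(cs,key=cv2.contourArea)[:,0]
    P=cast(n,(c+.5)/f-.5+[x,y],z)*1000
    r=cv2.minAreaRect(P.astype(np.float32)); B=cv2.boxPoints(r)
    e=[B[1]-B[0],B[2]-B[1]]; L=max(e,key=np.linalg.norm); L=L*np.sign(L[0])
    return np.array(r[0])/1000,sorted(r[1]),np.degrees(np.arctan2(L[1],L[0])),u,o
E
python3 - <<'E'
from h import *
im=cv2.imread("pics/top0.png")[:,:,::-1].copy(); S=[]
for nm,roi,z,v,k,dx in (("single",(393,235,42,52),.011,150,10,.0155),("pair",(437,228,42,52),.011,150,8,.0155),("jamb",(275,160,80,60),.108,135,8,-.054)):
    for vv in(v-15,v,v+10):
        c,s,a,u,o=plate(im,roi,z,vv,k); t=np.radians(a)
        print(nm,vv,c.round(4),np.round(s,1),round(a,1),"origin",(c+dx*np.array([np.cos(t),np.sin(t)])).round(4))
# holes
for nm,roi in(("single",(395,250,34,36)),("pair",(440,244,34,36))):
    x,y,w,h=roi;u=cv2.resize(im[y:y+h,x:x+w],None,fx=4,fy=4,interpolation=cv2.INTER_CUBIC)
hsv=cv2.cvtColor(im,cv2.COLOR_RGB2HSV)
m=((hsv[...,0]>8)&(hsv[...,0]<25)&(hsv[...,1]>70)&(hsv[...,2]>90)).astype(np.uint8); m[:240]=0;m[:,:140]=0;m[:,235:]=0
c=cv2.boundingRect(m); print("card",c)
cs=np.argwhere(m)[:,::-1]; r=cv2.minAreaRect((cast("top",cs,.012)*1000).astype(np.float32)); print(r)
E
```

```text
single 135 [ 0.4509 -0.2018] [55.7 67.4] -1.6 origin [ 0.4664 -0.2022]
single 150 [ 0.4509 -0.2018] [54.6 65.7] -1.2 origin [ 0.4664 -0.2021]
single 160 [ 0.4506 -0.2018] [54.6 65.1] -1.2 origin [ 0.4661 -0.2021]
pair 135 [ 0.4693 -0.3233] [57.8 74.2] -10.3 origin [ 0.4846 -0.3261]
pair 150 [ 0.4686 -0.3234] [56.2 72.3] -10.6 origin [ 0.4838 -0.3262]
pair 160 [ 0.4683 -0.3232] [55.2 71.1] -10.3 origin [ 0.4836 -0.326 ]
jamb 120 [0.6389 0.0612] [56.  73.3] -19.1 origin [0.5879 0.0789]
jamb 135 [0.6392 0.0613] [55.7 72.8] -19.4 origin [0.5883 0.0792]
jamb 145 [0.6396 0.0613] [55.4 72.1] -19.1 origin [0.5886 0.079 ]
card (140, 247, 88, 78)
((419.7314758300781, 405.255126953125), (199.34405517578125, 230.62599182128906), 0.8803637027740479)
```

```bash
cat >> h.py <<'E'
def holes(im,roi,z,n="top",f=6):
    x,y,w,h=roi; g=cv2.resize(cv2.cvtColor(im[y:y+h,x:x+w],cv2.COLOR_RGB2GRAY),None,fx=f,fy=f,interpolation=cv2.INTER_CUBIC)
    g=cv2.GaussianBlur(g,(0,0),3); b=cv2.morphologyEx(g,cv2.MORPH_BLACKHAT,np.ones((7*f,7*f),np.uint8))
    _,_,st,ce=cv2.connectedComponentsWithStats((b>35).astype(np.uint8)); P=[]
    for s,c in zip(st[1:],ce[1:]):
        if 40<s[4]<900: P.append((c+.5)/f-.5+[x,y])
    return np.array(P)
def togo(p,yaw):
    o=bot.get_obs(); r=R.from_euler("xyz",o["tcp_rot"],degrees=True); q=R.from_euler("xyz",[180,0,yaw],degrees=True)
    tw=(r.inv()*q).as_rotvec(degrees=True)/10
    print("twist",tw.round(2),"shift(target axes)",q.inv().apply(np.array(p)-o["ee_pos"]).round(4),"shift(now axes)",r.inv().apply(np.array(p)-o["ee_pos"]).round(4))
E
python3 - <<'E'
from h import *
im=cv2.imread("pics/top0.png")[:,:,::-1].copy()
for nm,roi in(("single",(398,250,30,37)),("pair",(442,244,34,36))):
    P=holes(im,roi,.011); print(nm,P.round(1).tolist()); print((cast("top",P,.011)*1000).round(1).tolist())
C=cast("top",[[150,255],[219,248],[225,304],[157,311]],.02); print("card",C.round(3).tolist(),C.mean(0))
togo([.484,-.326,.12],-10.4)
E
```

```text
single [[411.2, 252.4], [398.8, 256.8], [408.5, 255.9], [414.0, 255.9], [417.7, 260.4], [405.6, 261.0], [412.1, 269.2], [418.6, 276.4], [406.5, 277.0]]
[[495.1, -200.4], [483.9, -167.3], [485.8, -192.9], [485.5, -207.4], [473.5, -216.7], [472.6, -184.8], [450.8, -201.4], [431.3, -217.8], [430.6, -186.0]]
pair [[454.6, 245.3], [453.5, 252.9], [465.6, 255.0], [458.1, 262.2], [450.9, 268.6], [463.1, 270.7]]
[[511.3, -314.7], [491.2, -311.1], [485.2, -342.5], [466.5, -322.4], [450.3, -302.9], [443.9, -334.5]]
card [[0.502, 0.489], [0.517, 0.306], [0.369, 0.292], [0.355, 0.471]] [0.43586118 0.38943527]
twist [-0.01  0.    3.11] shift(target axes) [ 0.2511 -0.2376  0.1246] shift(now axes) [ 0.3377 -0.0738  0.1247]
```

Call:
send_rows --linear '[[0,0,0],[0,0,0],[0,0,0],[0,0,0],[0.06,-0.055,0.02],[0.06,-0.055,0.02],[0.06,-0.055,0.02],[0.06,-0.055,0.02]]' --twist '[[0,0,0.79],[0,0,0.79],[0,0,0.79],[0,0,0.8],[0,0,0],[0,0,0],[0,0,0],[0,0,0]]' --gripper '[80,80,80,80,80,80,80,80]' --grip_force 60

```text
time: 1.1
ee_pos: [0.4025, -0.3865, 0.1849]
tcp_rot: [-180.0, 0.0, -11.0]
wrist_force: [1.0, -0.7, -0.4]
opening: 0.0681
grasp_force: 0.0
```

Call:
send_rows --linear '[[0,0,0],[0,0,0],[0,0,0]]' --twist '[[0,0,0],[0,0,0],[0,0,0]]' --gripper '[80,80,80]'

```text
time: 1.48
ee_pos: [0.4004, -0.3886, 0.186]
tcp_rot: [180.0, -0.0, -11.1]
wrist_force: [-0.9, 0.5, -0.1]
opening: 0.0686
grasp_force: 0.0
```

```bash
python3 - <<'E'
from h import *
togo([.4829,-.3257,.05],-11)
E
```

```text
twist [ 0.   -0.   -0.01] shift(target axes) [ 0.069  -0.0775  0.136 ] shift(now axes) [ 0.0688 -0.0776  0.136 ]
```

Call:
send_rows --linear '[[0.023,-0.026,0.02],[0.023,-0.026,0.02],[0.023,-0.0255,0.03],[0,0,0.03],[0,0,0.02],[0,0,0.01],[0,0,0],[0,0,0]]' --twist '[[0,0,0],[0,0,0],[0,0,0],[0,0,0],[0,0,0],[0,0,0],[0,0,0],[0,0,0]]' --gripper '[80,80,80,80,80,80,80,80]'

```text
time: 2.48
ee_pos: [0.484, -0.3256, 0.0568]
tcp_rot: [180.0, -0.1, -11.1]
wrist_force: [-0.2, 0.6, -0.3]
opening: 0.0684
grasp_force: 0.0
```

```bash
python3 - <<'E'
from h import *
togo([.4829,-.3257,.016],-11)
s=camera("side"); t=camera("top"); c=lambda im,x,y,w,h,k:cv2.resize(im[y:y+h,x:x+w],None,fx=k,fy=k,interpolation=cv2.INTER_CUBIC)[:,:,::-1]
cv2.imwrite("pics/p1.png",np.hstack([c(s,310,130,80,100,5),c(t,400,210,80,100,5)]))
E
```

```text
twist [ 0.   -0.01 -0.01] shift(target axes) [-0.0011  0.0003  0.0408] shift(now axes) [-0.0011  0.0003  0.0408]
```

View pics/p1.png

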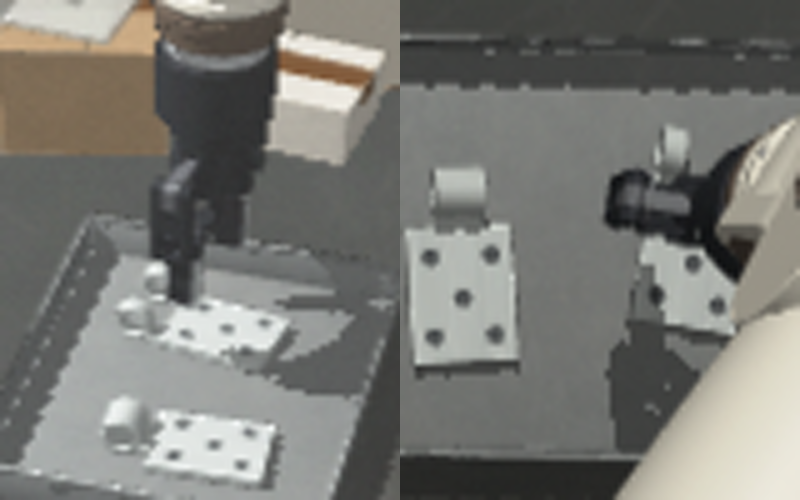

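The picture shows the open fingers above the two-knuckle leaf, straddling it just behind the knuckles, with the single leaf untouched. Descending and closing.

Call:
send_rows --linear '[[-0.001,0,0.015],[0,0,0.015],[0,0,0.006],[0,0,0.003],[0,0,0.001],[0,0,0],[0,0,0]]' --twist '[[0,0,0],[0,0,0],[0,0,0],[0,0,0],[0,0,0],[0,0,0],[0,0,0]]' --gripper '[80,80,80,80,80,80,80]'

```text
time: 3.45
ee_pos: [0.483, -0.3249, 0.016]
tcp_rot: [180.0, -0.0, -11.0]
wrist_force: [0.2, -0.8, 0.1]
opening: 0.0685
grasp_force: 0.0
```

Call:
send_rows --linear '[[0,0,0],[0,0,0],[0,0,0],[0,0,0],[0,0,0],[0,0,0]]' --twist '[[0,0,0],[0,0,0],[0,0,0],[0,0,0],[0,0,0],[0,0,0]]' --gripper '[60,50,50,50,50,50]'

```text
time: 4.2
ee_pos: [0.483, -0.325, 0.0166]
tcp_rot: [180.0, -0.1, -11.0]
wrist_force: [-1.4, 0.3, 5.0]
opening: 0.0533
grasp_force: 62.7
```

Call:
send_rows --linear '[[0,0,-0.005],[0,0,-0.01],[0,0,-0.02],[0,0,-0.02],[0,0,-0.02],[0,0,0],[0,0,0]]' --twist '[[0,0,0],[0,0,0],[0,0,0],[0,0,0],[0,0,0],[0,0,0],[0,0,0]]' --gripper '[50,50,50,50,50,50,50]'

```text
time: 5.08
ee_pos: [0.4825, -0.3245, 0.0898]
tcp_rot: [-180.0, 0.0, -11.0]
wrist_force: [0.5, -0.3, -4.2]
opening: 0.0536
grasp_force: 64.0
```

```bash
python3 - <<'E'
from h import *
s=camera("side"); t=camera("top"); c=lambda im,x,y,w,h,k:cv2.resize(im[y:y+h,x:x+w],None,fx=k,fy=k,interpolation=cv2.INTER_CUBIC)[:,:,::-1]
cv2.imwrite("pics/p2.png",np.hstack([c(s,310,130,80,100,5),c(t,400,210,80,100,5)]))
E
```

```text
(no output)
```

View pics/p2.png

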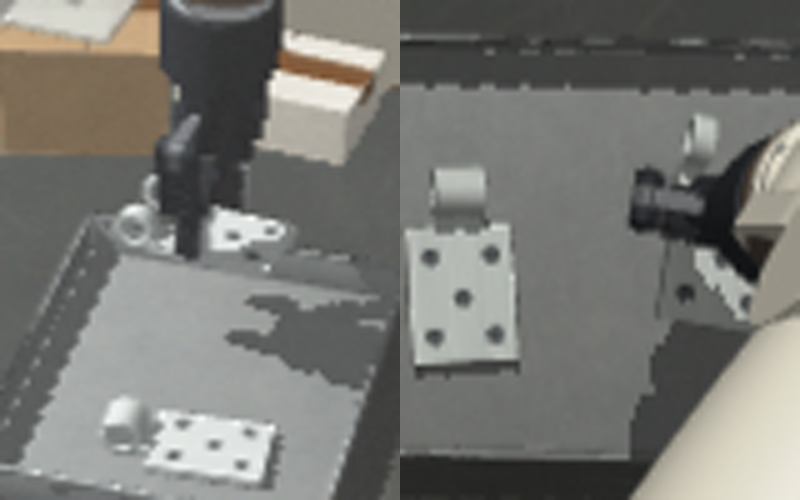

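Held and level about 75 mm up, with the single leaf undisturbed. Lifting, turning and computing the carry.

Call:
send_rows --linear '[[0,0,-0.03],[0,0,-0.03],[0,0,-0.03],[0,0,-0.02],[0,0,0]]' --twist '[[0,0,-0.4],[0,0,-0.4],[0,0,-0.4],[0,0,-0.45],[0,0,0]]' --gripper '[50,50,50,50,50]'

```text
time: 5.8
ee_pos: [0.4832, -0.325, 0.2014]
tcp_rot: [179.9, -0.1, 5.4]
wrist_force: [0.7, 0.1, -4.3]
opening: 0.0532
grasp_force: 64.9
```

```bash
python3 - <<'E'
from h import *
togo([.436,.389,.2],5.5)
im=camera("top")
cv2.imwrite("pics/card.png",cv2.resize(im[235:325,135:240],None,fx=6,fy=6,interpolation=cv2.INTER_CUBIC)[:,:,::-1])
E
```

```text
twist [ 0.01 -0.01 -0.01] shift(target axes) [ 0.0215 -0.7153  0.0014] shift(now axes) [ 2.070e-02 -7.153e-01  6.000e-04]
```

View pics/card.png

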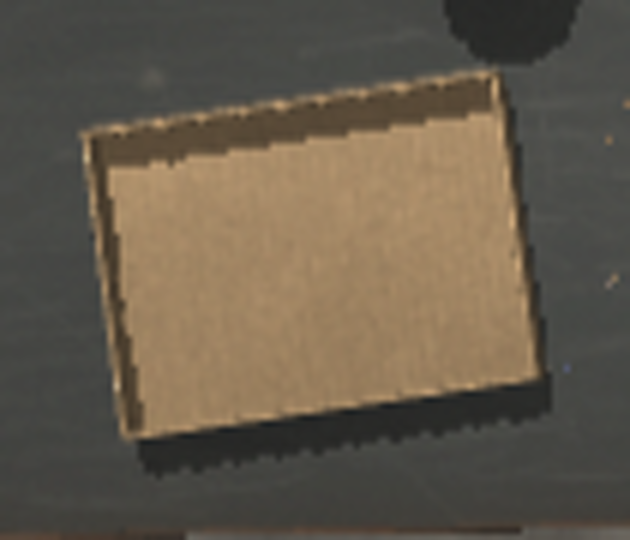

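The cardboard tray shows clearly. Its rim corners in the full image are at about (149.2,257), (218,247), (225.5,298) and (156.2,308).

Call:
send_rows --linear '[[0,-0.015,0],[0,-0.03,0],[0,-0.035,0],[0,-0.035,0],[0,-0.035,0],[0,-0.035,0],[0,-0.035,0],[0,-0.035,0]]' --twist '[[0,0,0],[0,0,0],[0,0,0],[0,0,0],[0,0,0],[0,0,0],[0,0,0],[0,0,0]]' --gripper '[50,50,50,50,50,50,50,50]'

```text
time: 6.85
ee_pos: [0.4573, -0.0691, 0.1994]
tcp_rot: [-180.0, 0.1, 5.4]
wrist_force: [0.3, -0.0, -3.3]
opening: 0.0535
grasp_force: 64.9
```

Call:
send_rows --linear '[[0,-0.035,0],[0,-0.035,0],[0,-0.035,0],[0,-0.035,0],[0,-0.035,0],[0,-0.035,0],[0,-0.035,0],[0,-0.035,0]]' --twist '[[0,0,0],[0,0,0],[0,0,0],[0,0,0],[0,0,0],[0,0,0],[0,0,0],[0,0,0]]' --gripper '[50,50,50,50,50,50,50,50]'

```text
time: 7.85
ee_pos: [0.4393, 0.1149, 0.2053]
tcp_rot: [-176.0, 0.1, 12.3]
wrist_force: [0.3, 0.7, -4.4]
opening: 0.0533
grasp_force: 64.9
```

```bash
python3 - <<'E'
from h import *
C=cast("top",[[149.2,257],[218,247],[225.5,298],[156.2,308]],.02); d=C[0]-C[1]+C[3]-C[2]; e=C[1]-C[2]+C[0]-C[3]
y=np.degrees([np.arctan2(-d[0],d[1]),np.arctan2(e[1],e[0])]); print(C.mean(0),y,np.hypot(*d)/2,np.hypot(*e)/2)
c=C.mean(0); togo([c[0],c[1],.12],y.mean()); print(bot.get_obs()["ee_pos"])
E
```

```text
[0.44111592 0.39077078] [7.03115779 7.65001572] 0.18434785061420336 0.13578360601590747
twist [-0.4   0.02  0.49] shift(target axes) [ 0.037  -0.2734  0.0853] shift(now axes) [ 0.0605 -0.2625  0.104 ]
[0.43930259 0.11491426 0.20530403]
```

```bash
python3 - <<'E'
from h import *
o=bot.get_obs(); print(o["q"].round(1),o["qd"].round(1),o["tcp_rot"],o["ee_pos"])
C=[.4411,.3908]; togo([C[0],C[1],.15],7.3)
E
```

```text
[ 12.2  -8.8  -7.8  91.    4.  180. ] [11.4  1.4  2.9  1.5  6.8 -0.1] [-1.75957916e+02  5.41658218e-02  1.22836484e+01] [0.43930259 0.11491426 0.20530403]
twist [-0.4   0.02  0.5 ] shift(target axes) [ 0.0368 -0.2734  0.0553] shift(now axes) [ 0.0605 -0.2646  0.0741]
```

Call:
send_rows --linear '[[0,0,0],[0,0,0]]' --twist '[[0,0,0],[0,0,0]]' --gripper '[50,50]'

```text
time: 8.1
ee_pos: [0.4395, 0.1141, 0.2052]
tcp_rot: [-176.0, 0.0, 12.2]
wrist_force: [-0.3, 0.0, -4.0]
opening: 0.0537
grasp_force: 64.9
```

```bash
python3 - <<'E'
from h import *
o=bot.get_obs(); print(o["q"].round(1),o["qd"].round(1),o["tcp_rot"],o["ee_pos"])
C=[.4411,.3908]; togo([C[0],C[1],.15],7.3)
E
```

```text
[ 12.2  -8.8  -7.8  91.    4.  179.9] [-0.3 -0.1 -0.1 -0.  -0.1 -0. ] [-1.76028384e+02  4.57900233e-02  1.22333647e+01] [0.43950189 0.1140779  0.20523655]
twist [-0.4   0.02  0.49] shift(target axes) [ 0.0367 -0.2743  0.0552] shift(now axes) [ 0.0602 -0.2656  0.0738]
```

Joint 6 ran into its 180° limit. I'll turn the tool half a turn the other way, which the tray's symmetry allows, and use the same flipped grasp for the single leaf.

Call:
send_rows --linear '[[0,0,0],[0,0,0],[0,0,0],[0,0,0],[0,0,0],[0,0,0],[0,0,0],[0,0,0]]' --twist '[[0,0,-0.9],[0,0,-0.9],[0,0,-0.9],[0,0,-0.9],[0,0,-0.9],[0,0,-0.9],[0,0,-0.9],[0,0,-0.9]]' --gripper '[50,50,50,50,50,50,50,50]'

```text
time: 9.1
ee_pos: [0.4395, 0.1137, 0.2052]
tcp_rot: [-178.7, -3.8, 84.4]
wrist_force: [1.0, 1.1, -4.0]
opening: 0.0533
grasp_force: 64.9
```

Call:
send_rows --linear '[[0,0,0],[0,0,0],[0,0,0],[0,0,0],[0,0,0],[0,0,0],[0,0,0],[0,0,0]]' --twist '[[0,0,-0.9],[0,0,-0.9],[0,0,-0.9],[0,0,-0.9],[0,0,-0.9],[0,0,-0.9],[0,0,-0.9],[0,0,0]]' --gripper '[50,50,50,50,50,50,50,50]'

```text
time: 10.1
ee_pos: [0.4395, 0.1138, 0.2052]
tcp_rot: [177.2, -2.8, 147.2]
wrist_force: [-0.7, 0.7, -3.6]
opening: 0.0534
grasp_force: 64.9
```

```bash
python3 - <<'E'
from h import *
o=bot.get_obs(); print(o["q"].round(1),o["tcp_rot"].round(1),o["ee_pos"])
C=[.4411,.3908]; togo([C[0],C[1],.15],187.3)
E
```

```text
[12.1 -8.8 -7.8 91.   4.  45. ] [177.2  -2.8 147.2] [0.43950977 0.11381631 0.20524335]
twist [ 0.37 -0.18 -4.01] shift(target axes) [-0.0368  0.2745  0.0552] shift(now axes) [0.1458 0.2304 0.0738]
```

Call:
send_rows --linear '[[0,0,0],[0,0,0],[0,0,0],[0,0,0],[0,0,0],[-0.004,0.02,0],[-0.004,0.028,0],[-0.004,0.028,0]]' --twist '[[0.074,-0.036,-0.8],[0.074,-0.036,-0.8],[0.074,-0.036,-0.8],[0.074,-0.036,-0.8],[0.074,-0.036,-0.8],[0,0,0],[0,0,0],[0,0,0]]' --gripper '[50,50,50,50,50,50,50,50]'

```text
time: 11.1
ee_pos: [0.4418, 0.1917, 0.2052]
tcp_rot: [-180.0, 0.0, -173.0]
wrist_force: [0.9, -0.1, -4.0]
opening: 0.0536
grasp_force: 64.9
```

Call:
send_rows --linear '[[-0.004,0.03,0],[-0.004,0.03,0],[-0.004,0.03,0],[-0.004,0.03,0],[-0.004,0.03,0],[-0.004,0.03,0],[0,0.015,0],[0,0,0]]' --twist '[[0,0,0],[0,0,0],[0,0,0],[0,0,0],[0,0,0],[0,0,0],[0,0,0],[0,0,0]]' --gripper '[50,50,50,50,50,50,50,50]'

```text
time: 12.1
ee_pos: [0.4407, 0.3879, 0.2047]
tcp_rot: [-179.9, -0.0, -172.8]
wrist_force: [-0.1, -0.5, -4.8]
opening: 0.0535
grasp_force: 64.9
```

```bash
python3 - <<'E'
from h import *
o=bot.get_obs(); print(o["q"].round(1),o["tcp_rot"].round(1),o["ee_pos"])
C=[.4411,.3908]; togo([C[0],C[1],.018],187.3)
E
```

```text
[41.4  9.5 10.6 91.1 -0.1 34.2] [-179.9   -0.  -172.8] [0.44069279 0.38785786 0.20467516]
twist [-0.01 -0.   -0.01] shift(target axes) [-0.0008  0.0029  0.1867] shift(now axes) [-0.0008  0.0031  0.1867]
```

Call:
send_rows --linear '[[0,0.003,0.03],[0,0,0.04],[0,0,0.04],[0,0,0.03],[0,0,0.02],[0,0,0.01],[0,0,0.006],[0,0,0.004]]' --twist '[[0,0,0],[0,0,0],[0,0,0],[0,0,0],[0,0,0],[0,0,0],[0,0,0],[0,0,0]]' --gripper '[50,50,50,50,50,50,50,50]'

```text
time: 13.1
ee_pos: [0.441, 0.3905, 0.0257]
tcp_rot: [-180.0, 0.1, -172.8]
wrist_force: [0.5, -0.1, -4.6]
opening: 0.0533
grasp_force: 64.9
```

Call:
send_rows --linear '[[0,0,0.004],[0,0,0.002],[0,0,0],[0,0,0]]' --twist '[[0,0,0],[0,0,0],[0,0,0],[0,0,0]]' --gripper '[50,50,50,50]'

```text
time: 13.6
ee_pos: [0.4407, 0.3906, 0.0193]
tcp_rot: [-180.0, 0.0, -172.7]
wrist_force: [-0.6, -0.6, -4.1]
opening: 0.0534
grasp_force: 64.9
```

Call:
send_rows --linear '[[0,0,0.001],[0,0,0.001],[0,0,0],[0,0,0]]' --twist '[[0,0,0],[0,0,0],[0,0,0],[0,0,0]]' --gripper '[50,50,50,50]'

```text
time: 14.1
ee_pos: [0.4406, 0.3904, 0.0171]
tcp_rot: [-180.0, 0.0, -172.7]
wrist_force: [-0.7, -0.6, -3.7]
opening: 0.0531
grasp_force: 64.9
```

Call:
send_rows --linear '[[0,0,0.001],[0,0,0],[0,0,0],[0,0,0],[0,0,0],[0,0,0],[0,0,0]]' --twist '[[0,0,0],[0,0,0],[0,0,0],[0,0,0],[0,0,0],[0,0,0],[0,0,0]]' --gripper '[50,50,65,70,75,80,80]'

```text
time: 14.98
ee_pos: [0.4407, 0.3905, 0.0162]
tcp_rot: [-180.0, 0.0, -172.7]
wrist_force: [0.1, -0.8, -0.2]
opening: 0.0683
grasp_force: 0.0
```

Call:
send_rows --linear '[[0,0,-0.005],[0,0,-0.015],[0,0,-0.03],[0,0,-0.04],[0,0,-0.04],[0,0,-0.04],[0,0,-0.03],[0,0,0]]' --twist '[[0,0,0],[0,0,0],[0,0,0],[0,0,0],[0,0,0],[0,0,0],[0,0,0],[0,0,0]]' --gripper '[80,80,80,80,80,80,80,80]'

```text
time: 15.98
ee_pos: [0.4412, 0.3912, 0.2201]
tcp_rot: [179.9, 0.3, -172.7]
wrist_force: [-0.3, 1.0, -0.4]
opening: 0.0684
grasp_force: 0.0
```

```bash
python3 - <<'E'
from h import *
togo([.4675,-.2009,.215],181.6)
im=camera("side"); t=camera("top")
# single leaf re-measure, unobstructed
P=holes(t,(398,258,30,29),.011); print((cast("top",P,.011)*1000).round(1).tolist())
cv2.imwrite("pics/placed.png",cv2.resize(im[320:430,250:350],None,fx=5,fy=5,interpolation=cv2.INTER_CUBIC)[:,:,::-1])
E
```

```text
twist [0.02 0.03 0.57] shift(target axes) [-0.0097 -0.5926  0.0051] shift(now axes) [ 0.0488 -0.5907  0.0034]
[[473.5, -216.8], [472.5, -184.9], [450.8, -201.5], [431.3, -217.8], [430.6, -186.0]]
```

View pics/placed.png

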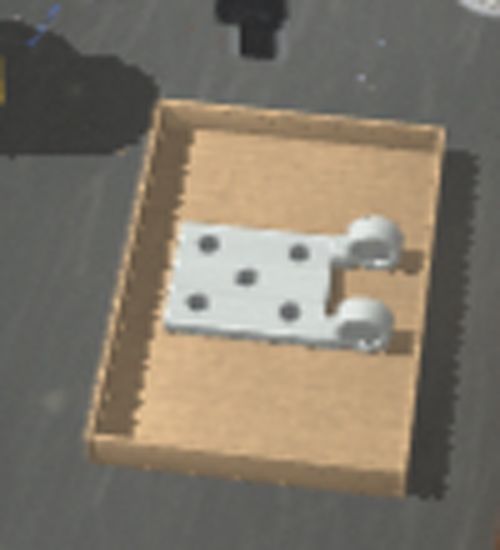

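The two-knuckle leaf lies flat in the middle of the cardboard tray (plate around (245,275) in the crop), released. Now the single leaf, with the flipped wrist.

Call:
send_rows --linear '[[0,0,0],[-0.001,-0.02,0],[-0.001,-0.03,0],[-0.001,-0.03,0],[-0.001,-0.03,0],[-0.001,-0.03,0],[-0.001,-0.03,0],[-0.001,-0.03,0]]' --twist '[[0.02,0.03,0.57],[0,0,0],[0,0,0],[0,0,0],[0,0,0],[0,0,0],[0,0,0],[0,0,0]]' --gripper '[80,80,80,80,80,80,80,80]'

```text
time: 17.08
ee_pos: [0.4524, 0.1888, 0.2163]
tcp_rot: [-179.7, -0.3, -178.4]
wrist_force: [-0.5, -0.4, 0.1]
opening: 0.068
grasp_force: 0.0
```

Call:
send_rows --linear '[[0,-0.03,0],[0,-0.03,0],[0,-0.03,0],[0,-0.03,0],[0,-0.03,0],[0,-0.03,0],[0,-0.03,0],[0,-0.03,0]]' --twist '[[0,0,0],[0,0,0],[0,0,0],[0,0,0],[0,0,0],[0,0,0],[0,0,0],[0,0,0]]' --gripper '[80,80,80,80,80,80,80,80]'

```text
time: 18.08
ee_pos: [0.4584, -0.0507, 0.2173]
tcp_rot: [-179.7, -0.3, -178.4]
wrist_force: [0.3, 0.3, -0.1]
opening: 0.0684
grasp_force: 0.0
```

Call:
send_rows --linear '[[0,-0.03,0],[0,-0.03,0.02],[0,-0.03,0.03],[0,-0.03,0.03],[0,-0.02,0.02],[0,0,0],[0,0,0]]' --twist '[[0,0,0],[0,0,0],[0,0,0],[0,0,0],[0,0,0],[0,0,0],[0,0,0]]' --gripper '[80,80,80,80,80,80,80]'

```text
time: 18.95
ee_pos: [0.4624, -0.1894, 0.1191]
tcp_rot: [-179.8, -0.3, -178.4]
wrist_force: [0.3, 0.2, -0.0]
opening: 0.0685
grasp_force: 0.0
```

```bash
python3 - <<'E'
from h import *
o=bot.get_obs(); print(o["q"].round(1),o["ee_pos"]); togo([.4675,-.2009,.0155],181.6)
E
```

```text
[-22.1  -2.4 -11.4  81.1  -0.3 -23.7] [ 0.46242029 -0.18935199  0.11906089]
twist [-0.02 -0.03 -0.  ] shift(target axes) [-0.0048 -0.0117  0.1036] shift(now axes) [-0.0052 -0.0112  0.1036]
```

Call:
send_rows --linear '[[-0.005,-0.0115,0.02],[0,0,0.03],[0,0,0.025],[0,0,0.015],[0,0,0.008],[0,0,0.004],[0,0,0.0015],[0,0,0]]' --twist '[[-0.02,-0.03,0],[0,0,0],[0,0,0],[0,0,0],[0,0,0],[0,0,0],[0,0,0],[0,0,0]]' --gripper '[80,80,80,80,80,80,80,80]'

```text
time: 19.95
ee_pos: [0.4684, -0.2011, 0.0156]
tcp_rot: [-179.9, 0.1, -178.4]
wrist_force: [0.4, 0.3, 0.7]
opening: 0.0687
grasp_force: 0.0
```

Call:
send_rows --linear '[[0,0,0],[0,0,0],[0,0,0],[0,0,0],[0,0,0],[0,0,0],[0,0,0]]' --twist '[[0,0,0],[0,0,0],[0,0,0],[0,0,0],[0,0,0],[0,0,0],[0,0,0]]' --gripper '[75,60,50,50,50,50,50]' --grip_force 90

```text
time: 20.82
ee_pos: [0.4684, -0.2012, 0.0164]
tcp_rot: [-179.9, 0.1, -178.4]
wrist_force: [-3.5, 0.8, 10.2]
opening: 0.0522
grasp_force: 92.2
```

```bash
python3 - <<'E'
from h import *
o=bot.get_obs(); print(o["ee_pos"],o["tcp_rot"]); t=camera("top")
print((cast("top",holes(t,(398,258,30,29),.011),.011)*1000).round(1).tolist())
E
```

```text
[ 0.4684058  -0.20120217  0.01635566] [-1.79918612e+02  9.51657839e-02 -1.78448331e+02]
[[446.2, -184.2], [437.4, -169.2]]
```

Gripped. Lift, and meanwhile cross-check the jamb's axis against the side view.

Call:
send_rows --linear '[[0,0,-0.005],[0,0,-0.015],[0,0,-0.03],[0,0,-0.03],[0,0,-0.03],[0,0,-0.03],[0,0,0],[0,0,0]]' --twist '[[0,0,0],[0,0,0],[0,0,0],[0,0,0.5],[0,0,0.8],[0,0,0.77],[0,0,0],[0,0,0]]' --gripper '[50,50,50,50,50,50,50,50]'

```text
time: 21.88
ee_pos: [0.4677, -0.2007, 0.1543]
tcp_rot: [-180.0, -0.0, 161.0]
wrist_force: [0.1, -0.1, -3.7]
opening: 0.0519
grasp_force: 94.9
```

```bash
python3 - <<'E'
from h import *
a=np.radians(-19.2); X=np.array([np.cos(a),np.sin(a),0]);Y=np.array([-X[1],X[0],0]); J=np.array([.5882,.0790,.113])
print("proj near face",proj("side",J+.028*Y),"far knuckle near face",proj("side",J-.016*Y), "pair ctrs top",proj("top",np.array([J+.022*Y,J-.022*Y])))
s=cv2.imread("pics/side0.png"); g=cv2.cvtColor(s,cv2.COLOR_BGR2GRAY)
print(g[238:260,264:298])
t=cv2.imread("pics/top0.png")[:,:,::-1].copy()
for k in(0,6,8): print(plate(t,(275,160,80,60),.108,135,k)[:3])
# target pose
T=J-.0385*X; print("leaf origin target",T)
# TCP = leaf origin + .0009 along leaf x ; standoff 60 mm
p=T+.0009*X-.06*X; p[2]=.1134; togo(p,160.8)
p[2]=.2; togo(p,160.8)
E
```

```text
proj near face [275.02868738 249.89610449] far knuckle near face [285.01320295 240.69978458] pair ctrs top [[294.2733402  212.289868  ]
 [311.18541585 217.73418333]]
[[212 181 212 225 224 225 225 223 218 194 201 174 187 222 221 223 224 209
  168 131 143 167 191 177 161 147 128 100  99  96  96  99  98  98]
 [199 219 222 224 224 224 225 225 223 222 222 220 220 222 224 225 219 196
  156 120 127 134 149 170 142 131 124 108  97  95  98  98  98  99]
 [221 223 224 224 225 224 225 224 223 224 224 223 223 224 217 159 197 205
  162 128 128 130 134 148 152 127 122 111  98  96  97  98  97  98]
 [223 222 222 224 224 224 225 225 224 224 223 224 224 213 140 124 146 176
  169 163 154 129 131 147 161 124 118 105 101  99  99 101  99  99]
 [224 224 223 223 222 223 225 224 225 225 225 223 208 139 121 119 131 157
  152 167 198 213 223 219 165 124 109 101 101 100 101 100  99 100]
 [224 221 208 219 226 206 223 223 225 225 219 180 149 119 114 116 116 122
  120 129 176 218 223 201 160 108  99 100 101 100 100  99  99  99]
 [223 218 190 214 218 225 223 224 223 225 229 227 221 207 147 114 115 116
  115 115 124 
[... 2038 characters left out ...]
12 107 106 108 112 114 115 116 118 118 113 114 116 113 114 113
  115 114 112 109  85  71  71  72  69  70  68  69  69  71  69  70]]
(array([0.63216589, 0.05810891]), [69.84184265136719, 108.60678100585938], np.float32(-21.278587))
(array([0.63892914, 0.06134245]), [55.733036041259766, 73.38714599609375], np.float32(-19.427341))
(array([0.6392038 , 0.06125092]), [55.72300720214844, 72.80821990966797], np.float32(-19.427319))
leaf origin target [0.55184151 0.09166137 0.113     ]
twist [-0.   -0.    0.02] shift(target axes) [0.0758 0.3038 0.0409] shift(now axes) [0.0747 0.3041 0.0407]
twist [-0.   -0.    0.02] shift(target axes) [ 0.0758  0.3038 -0.0457] shift(now axes) [ 0.0747  0.3041 -0.0459]
```

Call:
send_rows --linear '[[0,0.01,-0.02],[0.005,0.03,-0.026],[0.01,0.035,0],[0.01,0.035,0],[0.01,0.035,0],[0.01,0.035,0],[0.01,0.035,0],[0.01,0.035,0]]' --twist '[[0,0,0],[0,0,0],[0,0,0],[0,0,0],[0,0,0],[0,0,0],[0,0,0],[0,0,0]]' --gripper '[50,50,50,50,50,50,50,50]'

```text
time: 22.88
ee_pos: [0.4879, 0.0578, 0.1993]
tcp_rot: [-179.9, -0.1, 161.0]
wrist_force: [0.7, -0.2, -2.8]
opening: 0.0523
grasp_force: 95.2
```

Call:
send_rows --linear '[[0.01,0.033,0],[0,0.02,0.02],[0,0,0.03],[0,0,0.02],[0,0,0.01],[0,0,0],[0,0,0]]' --twist '[[0,0,0.02],[0,0,0],[0,0,0],[0,0,0],[0,0,0],[0,0,0],[0,0,0]]' --gripper '[50,50,50,50,50,50,50]'

```text
time: 23.75
ee_pos: [0.4969, 0.1099, 0.1216]
tcp_rot: [-180.0, 0.1, 160.7]
wrist_force: [-0.6, 0.1, -2.9]
opening: 0.0521
grasp_force: 95.2
```

```bash
python3 - <<'E'
from h import *
o=bot.get_obs(); print(o["q"].round(1),o["ee_pos"],o["tcp_rot"])
a=np.radians(-19.2); X=np.array([np.cos(a),np.sin(a),0]); J=np.array([.5882,.0790,.113])
p=J-.0985*X+.0009*X; p[2]=.1134; togo(p,160.8)
s=camera("side"); t=camera("top")
yaw=np.radians(o["tcp_rot"][2]-180); x=np.array([np.cos(yaw),np.sin(yaw),0]); y=np.array([-x[1],x[0],0])
b=o["ee_pos"]+.0376*x-[0,0,.0004]; print("pred near face px",proj("side",b+.013*y),"top",proj("top",b))
c=lambda im,x,y,w,h,k:cv2.resize(im[y:y+h,x:x+w],None,fx=k,fy=k,interpolation=cv2.INTER_CUBIC)[:,:,::-1]
cv2.imwrite("pics/stand.png",np.hstack([c(s,250,210,80,120,5),c(t,275,160,80,120,5)]))
cv2.imwrite("pics/s_stand.png",s[:,:,::-1])
E
```

```text
[ 12.5  -1.3 -10.1  81.2  -0.1  31.8] [0.49694109 0.10989991 0.1215633 ] [-1.79994020e+02  9.79560719e-02  1.60674162e+02]
twist [-0.    0.01 -0.01] shift(target axes) [0.0013 0.0008 0.0082] shift(now axes) [0.0013 0.0008 0.0082]
pred near face px [297.10271463 252.49456071] top [295.47744361 237.42379735]
```

View pics/stand.png

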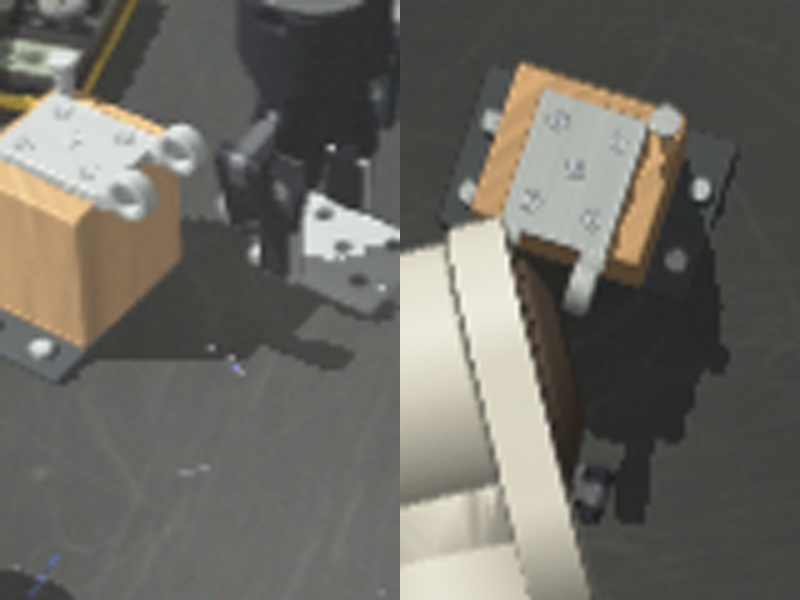

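The side view (left) shows the leaf held with its plate towards the robot and holes visible near crop (325,213), (343,246) and (358,280). The knuckle is mostly hidden behind the finger, and the top view is blocked by the arm. I'll check the grasp pose using the visible holes.

```bash
python3 - <<'E'
from h import *
o=bot.get_obs(); s=cv2.imread("pics/s_stand.png")[:,:,::-1].copy(); s0=cv2.imread("pics/side0.png")[:,:,::-1].copy()
yaw=np.radians(o["tcp_rot"][2]-180); x=np.array([np.cos(yaw),np.sin(yaw),0]); y=np.array([-x[1],x[0],0])
L=lambda q:o["ee_pos"]+(q[0]-.0009)*x+q[1]*y+np.array([0,0,q[2]-.0134])
H=[(.0055,.016),(.0055,-.016),(-.0155,0),(-.0365,.016),(-.0365,-.016)]
print("pred holes",proj("side",np.array([L((a,b,.008)) for a,b in H])).round(1).tolist())
print("found",holes(s,(300,240,50,50),0,"side").round(1).tolist())
K=[(.0205,.028),(-.0515,.028),(-.0515,-.028)]
print("pred corners(top)",proj("side",np.array([L((a,b,.008)) for a,b in K])).round(1).tolist())
# jamb plate holes: predict, and single leaf original tray holes for the side camera offset
c=np.array([.4520,-.2013]); a=np.radians(1.6); X=np.array([np.cos(a),np.sin(a)]);Y=np.array([-X[1],X[0]])
T=[np.r_[c+u*X+v*Y,.011] for u,v in((.021,.016),(.021,-.016),(0,0),(-.021,.016),(-.021,-.016))]
print("tray pred",proj("side",np.array(T)).round(1).tolist()); print("tray found",holes(s0,(340,208,28,22),0,"side").round(1).tolist())
E
```

```text
pred holes [[307.1, 259.4], [314.1, 252.4], [317.5, 259.0], [321.0, 265.7], [327.9, 258.5]]
found [[322.6, 240.3], [319.4, 248.5], [309.1, 249.0], [314.3, 252.5], [318.1, 258.9], [328.3, 258.9], [321.2, 265.6]]
pred corners(top) [[299.5, 259.8], [323.4, 270.8], [335.5, 258.1]]
tray pred [[344.1, 220.8], [345.9, 214.6], [351.7, 218.6], [357.6, 222.7], [359.3, 216.4]]
tray found [[340.5, 215.5], [346.1, 214.3], [364.4, 221.0], [359.5, 216.2], [352.4, 218.5], [344.3, 220.6], [357.8, 222.5]]
```

The held leaf's holes fall within 0.5 px of prediction, so the grasp is as planned and level. Now the same check on the jamb plate's screws.

```bash
python3 - <<'E'
from h import *
a=np.radians(-19.3); X=np.array([np.cos(a),np.sin(a)]);Y=np.array([-X[1],X[0]]); c=np.array([.6392,.0613])
P=np.array([np.r_[c+u*X+v*Y,.108] for u,v in((.021,.016),(.021,-.016),(0,0),(-.021,.016),(-.021,-.016),(.036,.028),(.036,-.028),(-.036,.028),(-.036,-.028))])
ims={n:cv2.imread(f"pics/{n}0.png")[:,:,::-1].copy() for n in("side","top")}
for n in ims:
    p=proj(n,P); g=cv2.cvtColor(ims[n],cv2.COLOR_RGB2GRAY).astype(float); print(n,p.round(1).tolist())
    f=[]
    for q in p[:5]:
        x,y=np.round(q).astype(int); w=g[y-3:y+4,x-3:x+4]; d=np.clip(np.percentile(w,75)-w-6,0,None)
        yy,xx=np.mgrid[y-3:y+4,x-3:x+4]; f.append([(d*xx).sum()/d.sum()-q[0],(d*yy).sum()/d.sum()-q[1]])
    print(" screw offsets",np.round(f,2).tolist())
    bb=p.min(0).astype(int)-8; e=p.max(0).astype(int)+8
    r=plate(ims[n],(*bb,*(e-bb)),.108,135 if n=="top" else 170,6,n=n); print(" plate",r[:3])
E
```

```text
side [[255.2, 238.5], [262.6, 232.1], [265.1, 238.1], [267.8, 244.2], [275.1, 237.7], [248.0, 238.9], [260.9, 227.9], [269.5, 248.8], [282.2, 237.3]]
 screw offsets [[-1.53, 1.24], [1.31, -1.96], [-0.38, -0.11], [-0.72, 0.61], [0.61, 0.57]]
 plate (array([0.63687402, 0.06577734]), [62.159584045410156, 79.77837371826172], np.float32(-20.141737))
top [[306.1, 184.7], [318.3, 188.6], [309.6, 194.7], [300.8, 200.7], [313.0, 204.6], [303.4, 177.5], [324.8, 184.4], [294.3, 204.9], [315.7, 211.8]]
 screw offsets [[0.29, -0.94], [-0.17, -0.19], [0.21, -1.01], [0.02, -0.95], [-0.28, -0.82]]
 plate (array([0.63892914, 0.06134245]), [55.733036041259766, 73.38714599609375], np.float32(-19.427341))
```

```bash
cat > tgt.py <<'E'
from h import *
a=np.radians(-19.3); X=np.array([np.cos(a),np.sin(a),0]); J=np.array([.5882,.0790,.113])+.0015*X
p=J-.0376*X; p[2]=.1134
if __name__=="__main__": togo(p,160.7); print(bot.get_obs()["tcp_rot"].round(2),bot.get_obs()["wrist_force"].round(2),bot.get_obs()["torque"].round(2))
E
python3 tgt.py
```

```text
twist [ 0.    0.01 -0.  ] shift(target axes) [-0.0601  0.0009  0.0084] shift(now axes) [-0.0601  0.001   0.0085]
[1.7999e+02 1.2000e-01 1.6067e+02] [ 0.31 -1.   -4.33] [ 0.    0.02 -0.01]
```

Call:
send_rows --linear '[[0,0.001,0.006],[-0.01,0,0.0025],[-0.012,0,0],[-0.01,0,0],[-0.005,0,0],[-0.003,0,0],[0,0,0],[0,0,0]]' --twist '[[0,0,0],[0,0,0],[0,0,0],[0,0,0],[0,0,0],[0,0,0],[0,0,0],[0,0,0]]' --gripper '[50,50,50,50,50,50,50,50]'

```text
time: 24.85
ee_pos: [0.5346, 0.0977, 0.1125]
tcp_rot: [-180.0, 0.1, 160.7]
wrist_force: [-0.9, 1.1, -3.1]
opening: 0.0524
grasp_force: 95.2
```

```bash
python3 tgt.py
```

```text
twist [-0.    0.01 -0.  ] shift(target axes) [-0.0207  0.0001 -0.0009] shift(now axes) [-0.0207  0.0001 -0.0009]
[-1.7997e+02  5.0000e-02  1.6067e+02] [-0.89  1.07 -3.06] [0.01 0.02 0.  ]
```

Call:
send_rows --linear '[[-0.005,0,-0.0005],[-0.005,0,0],[-0.004,0,0],[-0.004,0,0],[-0.003,0,0],[0,0,0],[0,0,0],[0,0,0]]' --twist '[[0,0,0],[0,0,0],[0,0,0],[0,0,0],[0,0,0],[0,0,0],[0,0,0],[0,0,0]]' --gripper '[50,50,50,50,50,50,50,50]'

```text
time: 25.85
ee_pos: [0.5544, 0.0907, 0.113]
tcp_rot: [-180.0, 0.1, 160.7]
wrist_force: [-1.0, -0.1, -3.5]
opening: 0.0521
grasp_force: 95.2
```

```bash
python3 tgt.py; python3 - <<'E'
from h import *
s=camera("side"); cv2.imwrite("pics/s_fit.png",s[:,:,::-1])
cv2.imwrite("pics/fit.png",cv2.resize(s[215:275,245:325],None,fx=10,fy=10,interpolation=cv2.INTER_CUBIC)[:,:,::-1])
o=bot.get_obs(); yaw=np.radians(o["tcp_rot"][2]-180); x=np.array([np.cos(yaw),np.sin(yaw),0]); y=np.array([-x[1],x[0],0])
L=lambda q:o["ee_pos"]+(q[0]-.0009)*x+q[1]*y+np.array([0,0,q[2]-.0134])
H=[(.0055,.016),(.0055,-.016),(-.0155,0),(-.0365,.016),(-.0365,-.016)]
print("pred holes",proj("side",np.array([L((a,b,.008)) for a,b in H])).round(1).tolist())
print("found",holes(s,(280,240,50,40),0,"side").round(1).tolist())
print("bore ctr, near/far faces",proj("side",np.array([L((.0385,v,.013)) for v in(0,.013,-.013)])).round(1).tolist())
E
```

```text
twist [-0.    0.01 -0.  ] shift(target axes) [ 0.0004  0.0001 -0.0004] shift(now axes) [ 0.0004  0.0001 -0.0004]
[-1.7997e+02  6.0000e-02  1.6067e+02] [-0.98 -0.05 -3.48] [-0.01 -0.    0.  ]
pred holes [[287.6, 253.3], [294.7, 246.5], [297.8, 252.9], [300.9, 259.4], [308.0, 252.5]]
found [[300.0, 243.8], [294.9, 246.5], [298.2, 252.9], [301.0, 259.3]]
bore ctr, near/far faces [[280.9, 243.8], [277.9, 246.5], [283.8, 241.2]]
```

View pics/fit.png

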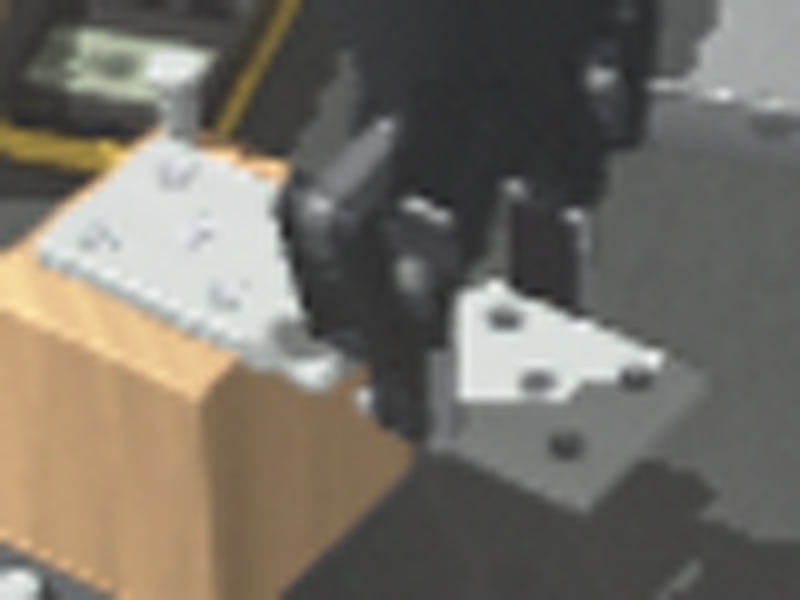

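The knuckle sits in the gap with no contact force. Compared with the leaf holes near (505,318), (538,380) and (567,445), the jamb screws near (180,172), (100,237), (202,235) and (228,292) put the axes in line within about 0.5 mm. Handing in.

```bash
python3 -c "
from workcell import ticket
print(ticket.job_done())"
```

```text
the job is handed in; nothing more can be done
None
```

The job is handed in (no verdict came back): the two-knuckle leaf lies flat and released in the cardboard tray, and the single leaf is held level in the jamb's gap, bores in line to about 0.5 mm by the side camera, no contact force felt.

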